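# Hold the self-closing spice drawer out at its second divider

### The arm

A 6-joint arm with a two-finger parallel gripper is mounted at the origin on the work surface. World frame = base frame: x ahead of the robot, y to its left, z up, the work surface at z = 0. Lengths are in m, angles in rad, forces in N, time in s.
With the tool pointing down it reaches from about 0.25 to 0.775 m from the base axis. Payload 4 kg.
Tool frame: the origin (TCP) lies midway between the tips of the shut fingers; the grasp point (between the pads) lies 19 mm behind it (robot.pinch_z is the distance from the TCP to the grasp point, in m); x points along the fingers, y is the direction in which the jaws open and shut, and the axes are right-handed (so a half turn about x gives the same grasp; the last joint's range is limited). The gripper opens to 94 mm and grips with 3 to 60 N. Pads are 16 mm wide; open, the fingers measure 119 mm over their backs; the gripper's body (75 mm by 177 mm) begins 78 mm behind the grasp point.
Start: joints at [-1.286, 0.087, 1.371, -0, 1.684, -0.103], TCP at [0.208, -0.509, 0.176] pointing down, gripper open.
Joint ranges: [-3.1, 3.1], [-0.76, 2.03], [0.27, 2.55], [-1.08, 4.22], [0.17, 2.65], [-2.57, 2.57]. Speed limits (rad/s): [2.79, 2.79, 3.14, 3.14, 3.14, 3.14].

### API

Orientations are given as [roll, pitch, yaw] about the fixed x, y, z axes, in that order (R = Rz(yaw) Ry(pitch) Rx(roll)).
In Python, from bench import robot, imaging gives the robot as it stands. The module is installed in compiled form; this text tells all that it offers.
- The arm moves only by the tool drive_tool, never from a script. Its argument "commands" is a list that holds one entry, the list of rows, each a list of 4 numbers: the shift along the tool's x, y, z as a fraction of full scale, then the turn about the tool's x as a fraction of full scale. A call has 1 to 20 rows; each row shifts and turns the commanded pose from where the row before left it, along the tool's axes as they then stand; what a row does not reach is not made up. Full scale, the value 1, is 0.25 m for a shift and 360 degrees for a turn. A row lasts 1/10 s, in which the tool goes at most 50 mm and 8.59 degrees, less where a joint would pass 70% of its speed; a pose out of reach is approached as far as the arm can. A call with a number of a shift or a turn outside -1 to 1 is refused whole. A call with a gripper value outside its range is refused whole. "grip" is the opening, from 0 (shut) to 1 (fully open), set as the call begins (left out, the last holds). The fingers move at their own pace and stop on an object; the grip force is fixed at half the most. Time passes only in rows, so rows that do not move let the fingers close. It gives the time, the measured TCP pose, the force and the opening at its end, in the units of the state.
- robot.get_obs(): the state, without advancing time (a new reading comes with each control period).
- imaging.snapshot(name): name is "scene" or "top"; returns a dict with "pixels" (420x560x3 uint8, red, green, blue), "z_map" (420x560 float32, m along the optical axis (not along the pixel's ray), 0 where there is no reading), "mtx" (3x3 intrinsics, pixels), "extrinsics" (4x4, takes a point from world to camera coordinates). Camera axes: x right, y up, looking along -z (the intrinsics and any distortion apply to the point x, -y, -z); pixel columns grow to the right and rows downward; lengths in m; the calibration is good to about 2 mm. A picture is of the moment at which its call begins.
- robot.close_job(): hands the job in, once; it reports no verdict.
The state is a dict: "time": time; "joint_positions": joint angles; "qvel": joint speeds; "joint_torque": joint torques, N m; "tool_pos": TCP position; "ee_rot": TCP orientation; "wrist_force": force on the tool from outside, world axes, zero at the start; "wrist_torque": the same for the moment, N m; "width": finger opening in m.
Only numpy, scipy, OpenCV 4.12 (cv2) and the standard library are available. Lean on these libraries where they do the work, as an engineer would, in place of code of your own. Each camera call takes 0.05 s, during which the arm holds its last target.

### The job

The small twist-cap spice bottle standing beside the spice cabinet came out of the drawer that was left ajar. Pull that drawer out, against its closing spring, until the second divider (the one behind its middle row of jars) stands level with the front edge of the cabinet, and finish while you are still holding it there, so that I can drop the bottle back into its place. Leave the other two drawers shut and everything else on the counter where it is.

Things in the scene. Friction and masses are not known exactly. Their poses are not given: they have to be found in the camera images.
- spice_cabinet: White spice cabinet, fixed, 378 mm wide, 205 deep, 135 high, with three drawers alike outside, side by side, bays 122 mm apart (middle bay at its middle). Any drawer may sit in any bay. Origin: at counter height under the middle of its front edge. -x points out of the front, the way drawers pull; y along the front; z up. Stands anywhere within some 15 cm, turned up to 0.2 rad.
- drawer_a (a joint): Opening of drawer a in m: 0 shut, growing as it is pulled out, end stop at 0.165. Each drawer: front panel 118 mm wide, 121 high, 15 thick, against the cabinet's front edge when shut; behind it an open tray with three rows of jars parted by two cross dividers 6 mm thick, tops 88 mm above the counter. The second divider is 121 mm behind the panel: level with the cabinet's edge at 0.121.
- drawer_b (a joint): Opening of drawer b in m, as drawer a. All three behave alike: a spring of 60 N/m draws the drawer shut and the runners rub with about 2.6 N. Pulling to the second divider takes about 10 N; if let go there the drawer runs back in. Below some 40 mm it may stay standing ajar. Moving mass about 1 kg.
- drawer_c (a joint): Opening of drawer c in m, as drawers a and b.
- handle_a (a point): Handle of drawer a: level round steel bar 10 mm thick, 80 mm long, parallel to the front, on two 8 mm posts 64 mm apart. Origin: middle of the bar, 104 mm above the counter (31 mm below the cabinet's top), 38 mm before the panel's face, so the gap behind the bar is 33 mm, open from above and below. y along the bar, -x the way it pulls, z up.
- handle_b (a point): Handle of drawer b, as handle a.
- handle_c (a point): Handle of drawer c, as handle a.
- spice_bottle: Small glass spice bottle with black twist cap, 43 mm across, 88 mm high, standing loose on the counter near the cabinet's left end (seen from the robot). Origin: centre of its underside. Leave it there.
- oil_bottle: Tall green glass bottle with twist cap, 62 mm across, 210 mm high, standing loose to the right of the cabinet. Origin: centre of its underside. Leave it.
- fish_turner: Stainless slotted fish turner, 300 mm long, black handle to its -x, lying on the counter at the left. Origin: on the counter between blade and handle. Leave it.
- spoon_rest: White porcelain spoon rest, 112 mm bowl with a trough to its -x, 200 mm long, 22 mm high, on the counter in front of the cabinet, near the robot. Origin: under the bowl's centre. Leave it.
- salt_cellar: Terracotta salt pot with wooden lid, 82 mm across, 69 mm high, on the counter at the front right. Origin: centre of its underside. Leave it.

How it is judged:
By the outcome, as a careful person would: the job done as asked, in the order asked, and still so for the second after the job is handed in, while the arm keeps its last pose, push and grip.
It also fails if it takes over 32 s, if anything falls off the work surface, if the arm or the gripper's body presses on something with over 40 N, if the wrist force passes 120 N, or if a joint passes its speed limit or range.

## Working session

There is one attempt and no reset: what is moved stays moved. The work goes in short steps, Python scripts to look and compute and a tool call to move; the robot and the scene stay as the last step left them, time stands still between calls to the robot, and variables do not carry over. Pictures are saved under pics/ and viewed, and the job is handed in when it is done.

Besides the shell and the picture viewer there is one more tool, called after ">>>" as name(argument=value, ...), one argument or row to a line, values as JSON. drive_tool: Moves the arm, as the interface text tells. Shift numbers are shares of 0.25 m and turn numbers shares of 360 degrees, none past 1 either way. Its arguments: {"type":"object","properties":{"commands":{"type":"array","items":{"type":"array","items":{"type":"array","items":{"type":"number","minimum":-1,"maximum":1}}}},"grip":{"type":"number"}},"required":["commands"]}

```bash
mkdir -p pics; ls; cat > h.py <<'E'
import numpy as np, cv2
from bench import robot, imaging
def snap(n,f):
    s=imaging.snapshot(n); cv2.imwrite(f'pics/{f}.png',cv2.cvtColor(s['pixels'],cv2.COLOR_RGB2BGR)); np.savez(f'{f}.npz',**s); return s
def world(s,u,v,d=None):
    K=s['mtx']; z=s['z_map'][int(round(v)),int(round(u))] if d is None else d
    p=np.array([(u-K[0,2])/K[0,0]*z, -(v-K[1,2])/K[1,1]*z, -z,1]); return (np.linalg.inv(s['extrinsics'])@p)[:3]
def onplane(s,u,v,h):
    a=world(s,u,v,.1);b=world(s,u,v,1.); t=(h-a[2])/(b[2]-a[2]); return a+t*(b-a)
E
python3 - <<'E'
from h import *
for n in('scene','top'):
    s=snap(n,n+'1'); print(s['mtx'],s['extrinsics'],(s['z_map']==0).mean())
o=robot.get_obs(); print(o, robot.pinch_z)
E
```

```text
pics
[[444.17815752   0.         277.55810952]
 [  0.         444.17815752 207.83147869]
 [  0.           0.           1.        ]] [[-0.34401135  0.93893609  0.00743043  0.18106414]
 [-0.86181349 -0.31887643  0.39445574  0.43792835]
 [ 0.37273812  0.12929361  0.9188849  -1.49491231]
 [ 0.          0.          0.          1.        ]] 0.003966836734693877
[[469.87830168   0.         280.91606478]
 [  0.         469.87830168 211.30634255]
 [  0.           0.           1.        ]] [[-0.02067893 -0.99946745  0.02524267 -0.01050775]
 [ 0.9853393  -0.01609699  0.16984508 -0.53632341]
 [-0.16934829  0.02838481  0.98514743 -0.99851156]
 [ 0.          0.          0.          1.        ]] 0.004200680272108843
{'time': 0.1, 'joint_positions': array([-1.28608553e+00,  8.78609775e-02,  1.37209557e+00, -4.60507983e-05,
        1.68362155e+00, -1.03091074e-01]), 'qvel': array([-0.00109375,  0.00045392, -0.00340639, -0.000595  , -0.00077417,
       -0.00267188]), 'joint_torque': array([ 2.24726224e-03, -3.41254628e+01, -3.03300047e+01,  7.21234689e-02,
        3.04256938e-02, -1.05441648e-04]), 'tool_pos': array([ 0.20781019, -0.50862217,  0.17513612]), 'ee_rot': array([-1.65083961,  1.56881035,  1.87854978]), 'wrist_force': array([0.24610871, 1.21255285, 0.11270489]), 'wrist_torque': array([-0.0336764 ,  0.00162727,  0.03709064]), 'width': 0.09376058978351513} 0.0188
```

View pics/scene1.png

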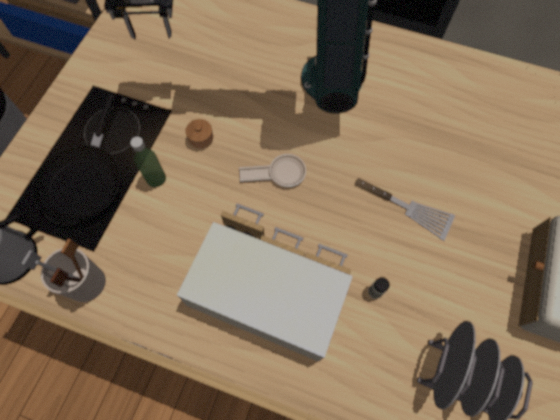

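View pics/top1.png

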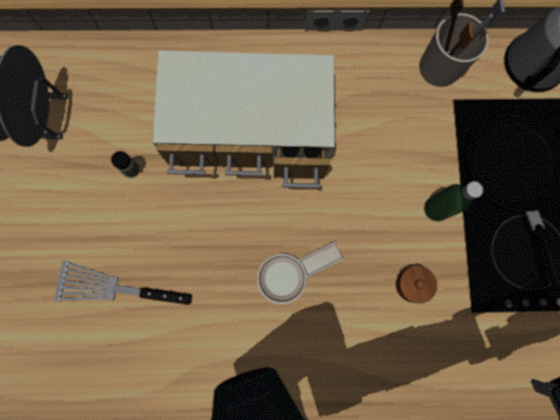

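The robot's right-hand drawer (handle near (302,184) in the top view) stands ajar. The cabinet is at (155–335, 53–150), the spice bottle at (125,163), and the spoon rest sits in front at (283,278). I'll measure it more finely.

```bash
python3 - <<'E'
from h import *
s=dict(np.load('top1.npz')); im=cv2.cvtColor(s['pixels'],cv2.COLOR_RGB2BGR)
cv2.imwrite('pics/crop1.png',cv2.resize(im[40:210,140:350],None,fx=3.5,fy=3.5,interpolation=cv2.INTER_CUBIC))
# cloud from both
for n in('top1','scene1'):
    s=dict(np.load(n+'.npz')); K=s['mtx']; v,u=np.mgrid[0:420,0:560]; z=s['z_map']
    P=np.stack([(u-K[0,2])/K[0,0]*z,-(v-K[1,2])/K[1,1]*z,-z,np.ones_like(z)],-1)@np.linalg.inv(s['extrinsics']).T
    P=P[...,:3]; 
    m=((abs(P[...,2]-.135)<.006)&(P[...,0]>.35)&(P[...,0]<.95)&(abs(P[...,1])<.4)&(s['pixels'].min(-1)>120)).astype(np.uint8)
    nn,l,st,c=cv2.connectedComponentsWithStats(m); i=1+st[1:,4].argmax()
    q=P[l==i]; r=cv2.minAreaRect((q[:,:2]*1000).astype(np.float32)); print(n,r,cv2.boxPoints(r),np.median(q[:,2]))
    b=(abs(P[...,2]-.106)<.008)&(P[...,0]>.3)&(P[...,0]<.62)&(abs(P[...,1])<.3)
    nn,l,st,c=cv2.connectedComponentsWithStats(b.astype(np.uint8))
    for i in range(1,nn):
        if st[i,4]>15:
            q=P[l==i]; print(st[i],cv2.minAreaRect((q[:,:2]*1000).astype(np.float32)),np.median(q,axis=0))
E
```

```text
top1 ((766.344482421875, 54.64399719238281), (378.1690979003906, 206.93931579589844), 87.9048080444336) [[ 656.03107 -130.53131]
 [ 862.8321  -138.09698]
 [ 876.6579   239.8193 ]
 [ 669.8569   247.38498]] 0.13483785337484144
[282 167  47  21 357] ((598.3431396484375, -71.23804473876953), (97.80081176757812, 43.63869094848633), 88.85659790039062) [ 0.58661421 -0.06677956  0.10706315]
[166 169  39   6 187] ((614.1679077148438, 181.99900817871094), (80.53943634033203, 11.047300338745117), 89.40709686279297) [0.61306218 0.17847998 0.10732309]
[224 168  38   8 196] ((611.4397583007812, 60.976783752441406), (15.741265296936035, 78.38098907470703), 0.9101013541221619) [0.60926324 0.05886417 0.10746832]
scene1 ((765.8580322265625, 54.16111755371094), (378.74127197265625, 206.84518432617188), 88.09555053710938) [[ 656.1992  -131.6679 ]
 [ 862.9302  -138.54195]
 [ 875.51685  239.99013]
 [ 668.7859   246.86418]] 0.13402023697386656
[233 203  31  21 158] ((594.45751953125, -61.55638122558594), (79.91991424560547, 33.70120620727539), 86.6714859008789) [ 0.58583287 -0.06078243  0.10645785]
[274 227  30  14 123] ((611.797119140625, 60.179649353027344), (78.99629974365234, 14.535904884338379), 89.94361877441406) [0.61198359 0.06044172 0.10658145]
[318 243  30  15 109] ((614.7449951171875, 181.85850524902344), (79.0177230834961, 10.162765502929688), 88.69817352294922) [0.61553354 0.17975015 0.10743509]
```

View pics/crop1.png

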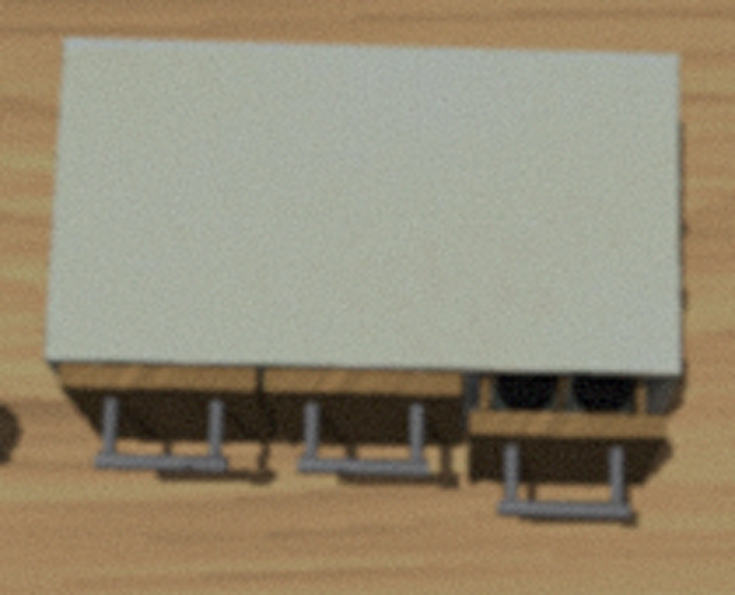

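```bash
cat >> h.py <<'E'
from scipy.spatial.transform import Rotation as R
def Rt(o): return R.from_euler('xyz',o['ee_rot']).as_matrix()
yaw=-0.0348; C=np.array([np.cos(yaw),np.sin(yaw)]); N=np.array([-np.sin(yaw),np.cos(yaw)]); O=np.array([.664,.0578])
def loc(p): d=np.asarray(p)[:2]-O; return np.array([d@C,d@N])
def glob(l): return O+l[0]*C+l[1]*N
E
python3 - <<'E'
from h import *
o=robot.get_obs(); M=Rt(o); print('tool axes cols\n',M.round(3))
for n in('top1','scene1'):
    s=dict(np.load(n+'.npz')); K=s['mtx']; v,u=np.mgrid[0:420,0:560]; z=s['z_map']
    P=(np.stack([(u-K[0,2])/K[0,0]*z,-(v-K[1,2])/K[1,1]*z,-z,np.ones_like(z)],-1)@np.linalg.inv(s['extrinsics']).T)[...,:3]
    p=P.reshape(-1,3); p=p[(abs(p[:,2]-.106)<.007)&(p[:,0]>.3)&(p[:,0]<.7)]
    l=(p[:,:2]-O)@np.c_[C,N]
    for yb in(-.122,0,.122):
        k=abs(l[:,1]-yb)<.025; q=l[k]; h=np.histogram(q[:,0],np.arange(-.12,-.03,.004)); print(n,yb,[(round(b*1000),c) for c,b in zip(*h) if c])
    for nm,(a,b,h) in dict(oil=(475,190,.21),bottle=(124,160,.088),salt=(417,284,.069),spoon=(283,278,.02)).items():
        if n=='top1': print(nm,onplane(s,a,b,h).round(3))
for t in((-.174,-.122),(-.053,-.122)): print(glob(t))
E
```

```text
tool axes cols
 [[-0.001  0.378 -0.926]
 [ 0.002 -0.926 -0.378]
 [-1.    -0.002 -0.   ]]
top1 -0.122 [(-84, np.int64(48)), (-80, np.int64(44)), (-76, np.int64(21)), (-44, np.int64(35)), (-40, np.int64(10))]
top1 0 [(-60, np.int64(46)), (-56, np.int64(46)), (-52, np.int64(23))]
top1 0.122 [(-60, np.int64(45)), (-56, np.int64(45)), (-52, np.int64(23))]
oil [ 0.543 -0.386  0.21 ]
bottle [0.646 0.317 0.088]
salt [ 0.37  -0.307  0.069]
spoon [ 0.39  -0.023  0.02 ]
scene1 -0.122 [(-84, np.int64(9)), (-80, np.int64(22)), (-76, np.int64(35)), (-72, np.int64(1))]
scene1 0 [(-60, np.int64(11)), (-56, np.int64(26)), (-52, np.int64(32)), (-48, np.int64(2))]
scene1 0.122 [(-60, np.int64(12)), (-56, np.int64(28)), (-52, np.int64(31)), (-48, np.int64(2))]
[ 0.48586061 -0.05807216]
[ 0.60678735 -0.06228211]
```

>>> drive_tool(
  commands=[
    [[0, 0, 0, -0.0228], [0, 0, 0, -0.0228], [0, 0, 0, -0.0228], [0, 0, 0, -0.0228], [0, 0, 0, -0.0228], [0, 0, 0, -0.0228], [0, 0, 0, -0.0228], [0, 0, 0, -0.0228], [0, 0, 0, 0], [0, 0, 0, 0]],
  ],
  grip=0.36,
)

```text
time: 1.1
tool_pos: [0.2079, -0.509, 0.1758]
ee_rot: [-2.815, 1.57, 1.857]
wrist_force: [-0.2, -0.7, -0.2]
width: 0.0338
```

>>> drive_tool(
  commands=[
    [[0, 0, -0.15, 0], [0, 0, -0.15, 0], [0, 0, -0.15, 0], [0, 0.08, -0.15, 0], [0, 0.08, -0.15, 0], [0, 0.08, -0.15, 0], [0, 0.08, -0.15, 0], [0, 0.08, -0.15, 0], [0, 0.08, -0.15, 0], [0, 0.08, -0.15, 0], [0, 0.08, -0.15, 0], [0, 0.08, -0.15, 0], [0, 0.1, 0, 0], [0, 0.08, 0, 0], [0, 0, 0, 0], [0, 0, 0, 0]],
  ],
)

```text
time: 2.7
tool_pos: [0.4489, -0.0677, 0.1758]
ee_rot: [-1.65, 1.569, 3.025]
wrist_force: [0.5, -0.1, 0.9]
width: 0.034
```

```bash
python3 - <<'E'
from h import *
o=robot.get_obs(); M=Rt(o); print(o['time'],o['tool_pos'],o['width'],o['wrist_force'],M.round(3),loc(o['tool_pos']))
t=np.r_[glob((-.078,-.122)),.086]; print((M.T@(t-o['tool_pos']))/.25)
E
```

```text
2.7 [ 0.44892665 -0.06770472  0.17581051] 0.03396140278724832 [ 0.47905835 -0.13303169  0.92200639] [[-0.002  0.999 -0.038]
 [ 0.    -0.038 -0.999]
 [-1.    -0.002 -0.   ]] [-0.21057645 -0.13291177]
[ 0.35843661  0.5307118  -0.04530293]
```

>>> drive_tool(
  commands=[
    [[0, 0.1, -0.015, 0], [0, 0.15, -0.015, 0], [0, 0.15, -0.015, 0], [0, 0.1, 0, 0], [0, 0.03, 0, 0], [0, 0, 0, 0], [0, 0, 0, 0], [0, 0, 0, 0]],
  ],
)

```text
time: 3.5
tool_pos: [0.5812, -0.0616, 0.1768]
ee_rot: [1.063, 1.57, -0.546]
wrist_force: [0.1, -0.9, -0.2]
width: 0.0338
```

```bash
python3 - <<'E'
from h import *
s=snap('top','top2'); snap('scene','scene2')
cv2.imwrite('pics/c2.png',np.hstack([cv2.resize(cv2.imread('pics/top2.png')[100:260,220:380],(400,400)),cv2.resize(cv2.imread('pics/scene2.png')[140:300,160:320],(400,400))]))
o=robot.get_obs(); M=Rt(o); print(o['time'],o['tool_pos'],o['width'],o['wrist_force'],loc(o['tool_pos']))
t=np.r_[glob((-.078,-.122)),.086]; print((M.T@(t-o['tool_pos']))/.25)
E
```

```text
3.6 [ 0.58149227 -0.06154886  0.17686384] 0.03395219246093327 [-0.35822896 -0.50833527  0.09027123] [-0.07830527 -0.12214729]
[ 0.363456    0.00095435 -0.00068674]
```

View pics/c2.png

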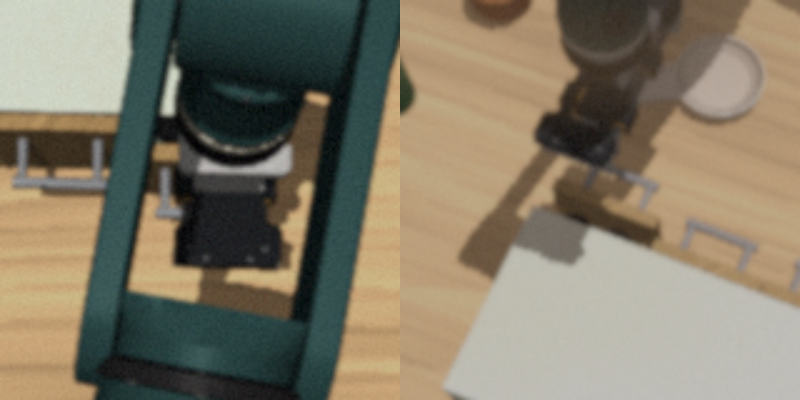

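The gripper stands above the ajar drawer's handle; the bar shows beneath it on the left in the top crop, around (170,213). I'll descend with the jaws part open.

>>> drive_tool(
  commands=[
    [[0.06, 0, 0, 0], [0.06, 0, 0, 0], [0.06, 0, 0, 0], [0.04, 0, 0, 0], [0, 0, 0, 0]],
  ],
)

```text
time: 4.1
tool_pos: [0.5805, -0.0611, 0.1179]
ee_rot: [-1.72, 1.565, 2.956]
wrist_force: [0.8, 0.5, -0.2]
width: 0.0339
```

>>> drive_tool(
  commands=[
    [[0.04, 0, 0, 0], [0.04, 0, 0, 0], [0.04, 0, 0, 0], [0.02, 0, 0, 0], [0, 0, 0, 0], [0, 0, 0, 0]],
  ],
)

```text
time: 4.7
tool_pos: [0.5824, -0.0615, 0.0863]
ee_rot: [1.05, 1.571, -0.558]
wrist_force: [0.5, -0.6, 0.5]
width: 0.0336
```

>>> drive_tool(
  commands=[
    [[0, 0, 0, 0], [0, 0, 0, 0], [0, 0, 0, 0], [0, 0, 0, 0], [0, 0, 0, 0], [0, 0, 0, 0]],
  ],
  grip=0,
)

```text
time: 5.3
tool_pos: [0.5823, -0.0615, 0.0862]
ee_rot: [0.38, 1.571, -1.228]
wrist_force: [0.2, -0.5, 0.2]
width: 0.0006
```

```bash
python3 - <<'E'
from h import *
o=robot.get_obs(); M=Rt(o); print(o['time'],o['tool_pos'],o['width'],o['wrist_force'],loc(o['tool_pos']),M.round(3))
for t in((-.174,-.122),):
  t=np.r_[glob(t),o['tool_pos'][2]]; print((M.T@(t-o['tool_pos']))/.25)
E
```

```text
5.3 [ 0.58227341 -0.06146121  0.08619365] 0.000615519707633725 [ 0.24357728 -0.52882316  0.22799404] [-0.07752766 -0.12203251] [[ 0.     0.999 -0.037]
 [-0.    -0.037 -0.999]
 [-1.     0.     0.   ]]
[-1.63983662e-05 -3.85888754e-01  7.03606985e-04]
```

The jaws shut to nothing, so the bar was missed. I'll look.

```bash
python3 - <<'E'
from h import *
s=snap('top','top3'); snap('scene','scene3')
cv2.imwrite('pics/c3.png',np.hstack([cv2.resize(cv2.imread('pics/top3.png')[100:260,220:380],(400,400)),cv2.resize(cv2.imread('pics/scene3.png')[140:300,160:320],(400,400))]))
E
```

```text
(no output)
```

View pics/c3.png

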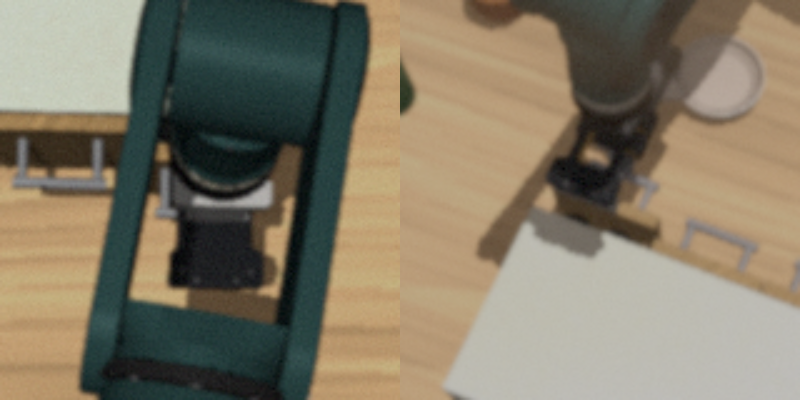

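View pics/scene3.png

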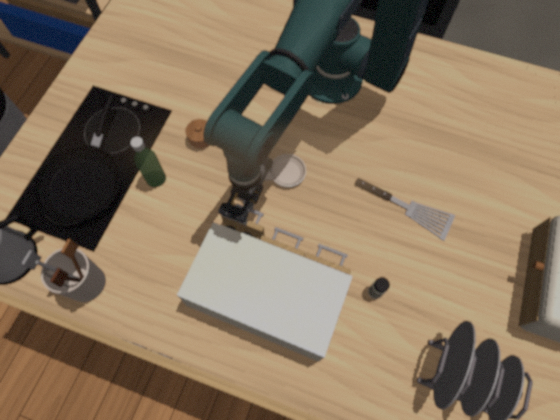

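```bash
python3 - <<'E'
from h import *
for n in('scene3','top3'):
    s=dict(np.load(n+'.npz')); K=s['mtx']; v,u=np.mgrid[0:420,0:560]; z=s['z_map']
    P=(np.stack([(u-K[0,2])/K[0,0]*z,-(v-K[1,2])/K[1,1]*z,-z,np.ones_like(z)],-1)@np.linalg.inv(s['extrinsics']).T)[...,:3]
    L=np.concatenate([(P[...,:2]-O)@np.c_[C,N],P[...,2:]],-1)
    print(n)
    for lo in np.arange(.08,.36,.02):
        m=(L[...,2]>lo)&(L[...,2]<=lo+.02)&(abs(L[...,0]+.078)<.13)&(abs(L[...,1]+.122)<.1)&((s['pixels'].max(-1)<90)|(lo<.12))
        if m.sum()>5: print(round(lo,2),m.sum(),np.percentile(L[m],[3,50,97],axis=0)[:,:2].round(3).tolist())
s=dict(np.load('scene3.npz'));im=cv2.cvtColor(s['pixels'],cv2.COLOR_RGB2BGR)
cv2.imwrite('pics/d3.png',cv2.resize(im[165:245,200:290],None,fx=7,fy=7,interpolation=cv2.INTER_CUBIC))
E
```

```text
scene3
0.08 115 [[-0.032, -0.177], [-0.024, -0.123], [-0.017, -0.067]]
0.1 288 [[-0.08, -0.166], [-0.026, -0.097], [-0.009, -0.028]]
0.12 56 [[-0.085, -0.172], [-0.025, -0.125], [0.001, -0.089]]
0.2 41 [[-0.139, -0.145], [-0.054, -0.12], [0.003, -0.089]]
0.22 286 [[-0.141, -0.152], [-0.065, -0.097], [0.008, -0.089]]
0.24 693 [[-0.157, -0.152], [-0.015, -0.115], [0.011, -0.089]]
0.26 15 [[-0.07, -0.106], [-0.062, -0.101], [-0.06, -0.098]]
0.28 12 [[-0.112, -0.093], [-0.094, -0.089], [-0.063, -0.088]]
0.3 180 [[-0.099, -0.14], [-0.051, -0.103], [-0.041, -0.086]]
0.32 87 [[-0.087, -0.14], [-0.048, -0.103], [-0.041, -0.086]]
0.34 148 [[-0.085, -0.142], [-0.048, -0.106], [-0.041, -0.087]]
top3
0.08 42 [[-0.04, -0.089], [-0.016, -0.048], [-0.012, -0.024]]
0.1 248 [[-0.082, -0.095], [-0.043, -0.049], [-0.004, -0.024]]
0.12 39 [[-0.04, -0.091], [-0.016, -0.048], [0.019, -0.025]]
0.22 71 [[-0.13, -0.148], [-0.11, -0.096], [-0.071, -0.089]]
0.24 897 [[-0.166, -0.152], [-0.146, -0.122], [-0.119, -0.092]]
0.26 63 [[-0.119, -0.141], [-0.119, -0.119], [-0.115, -0.1]]
0.28 83 [[-0.119, -0.14], [-0.119, -0.116], [-0.101, -0.088]]
0.3 245 [[-0.118, -0.151], [-0.109, -0.101], [-0.084, -0.087]]
0.32 75 [[-0.115, -0.148], [-0.11, -0.114], [-0.087, -0.086]]
0.34 190 [[-0.114, -0.153], [-0.108, -0.113], [-0.082, -0.087]]
```

View pics/d3.png

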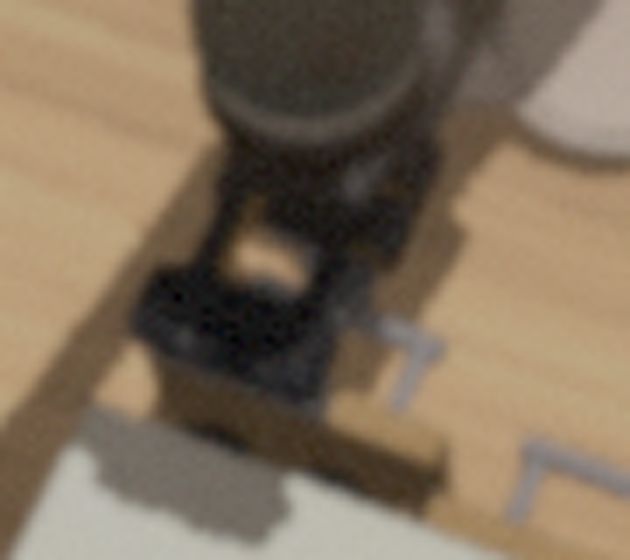

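The gripper's body centres at local (-0.078,-0.122), right over the bar as planned, yet the opening reads 0.6 mm. A small pull will show whether the bar is held.

>>> drive_tool(
  commands=[
    [[0, -0.02, 0, 0], [0, -0.02, 0, 0], [0, -0.02, 0, 0], [0, 0, 0, 0], [0, 0, 0, 0], [0, 0, 0, 0]],
  ],
)

```text
time: 6.0
tool_pos: [0.5674, -0.0609, 0.0862]
ee_rot: [1.276, 1.571, -0.331]
wrist_force: [0.5, -0.8, -0.4]
width: 0.0002
```

```bash
python3 - <<'E'
from h import *
s=snap('top','top4'); snap('scene','scene4')
cv2.imwrite('pics/c4.png',np.hstack([cv2.resize(cv2.imread('pics/top4.png')[100:260,220:380],(400,400)),cv2.resize(cv2.imread('pics/scene4.png')[165:245,200:280],(400,400),interpolation=cv2.INTER_CUBIC)]))
E
```

```text
(no output)
```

View pics/c4.png

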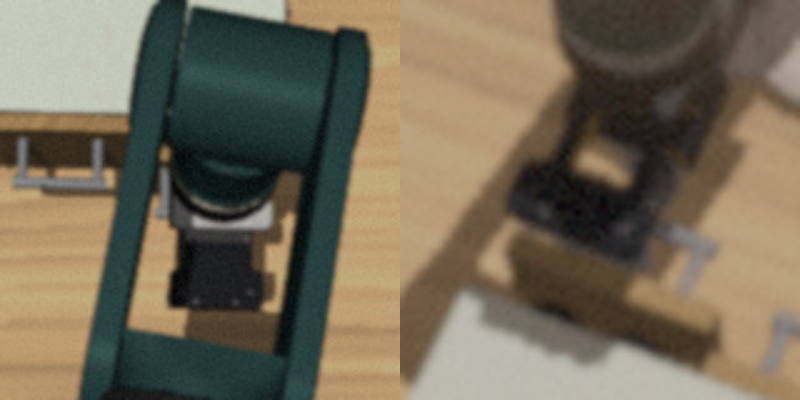

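```bash
python3 - <<'E'
from h import *
s=dict(np.load('scene1.npz')); im=cv2.imread('pics/scene1.png')
cv2.imwrite('pics/g1.png',cv2.resize(im[0:60,90:190],None,fx=7,fy=7,interpolation=cv2.INTER_CUBIC))
E=s['extrinsics'];K=s['mtx']
def proj(p):
    c=E@np.r_[p,1]; return K[0,2]+K[0,0]*c[0]/-c[2],K[1,2]-K[1,1]*c[1]/-c[2]
t=np.array([.2078,-.5086,.1751]); y=np.array([.378,-.926,0])
for sg in(-1,1): print(sg,proj(t+sg*.053*y),proj(t+sg*.053*y+[0,0,.08]))
for v in range(0,42,3): print(v,[(u,*world(s,u,v).round(3)[:3]) for u in range(108,180,8) if s['pixels'][v,u].max()<80])
E
```

```text
-1 (np.float64(172.27626167389133), np.float64(42.80231450313471)) (np.float64(166.29567522761192), np.float64(21.882659426925557))
1 (np.float64(136.4790587574344), np.float64(43.60844049251051)) (np.float64(128.37862840777404), np.float64(22.69865710055734))
0 [(108, np.float64(0.248), np.float64(-0.577), np.float64(0.343)), (116, np.float64(0.237), np.float64(-0.561), np.float64(0.339)), (124, np.float64(0.209), np.float64(-0.56), np.float64(0.316)), (132, np.float64(0.235), np.float64(-0.511), np.float64(0.353)), (140, np.float64(0.227), np.float64(-0.492), np.float64(0.352)), (148, np.float64(0.218), np.float64(-0.474), np.float64(0.351)), (156, np.float64(0.204), np.float64(-0.46), np.float64(0.343)), (164, np.float64(0.198), np.float64(-0.439), np.float64(0.345)), (172, np.float64(0.187), np.float64(-0.423), np.float64(0.34))]
3 [(108, np.float64(0.255), np.float64(-0.574), np.float64(0.34)), (116, np.float64(0.251), np.float64(-0.552), np.float64(0.344)), (124, np.float64(0.242), np.float64(-0.534), np.float64(0.342)), (132, np.float64(0.234), np.float64(-0.515), np.float64(0
[... 1046 characters left out ...]
0.317)), (148, np.float64(0.224), np.float64(-0.481), np.float64(0.315)), (164, np.float64(0.214), np.float64(-0.437), np.float64(0.32))]
15 [(116, np.float64(0.262), np.float64(-0.557), np.float64(0.313)), (124, np.float64(0.238), np.float64(-0.553), np.float64(0.292)), (164, np.float64(0.216), np.float64(-0.439), np.float64(0.311))]
18 [(124, np.float64(0.239), np.float64(-0.556), np.float64(0.283)), (164, np.float64(0.197), np.float64(-0.456), np.float64(0.278))]
21 []
24 []
27 []
30 [(132, np.float64(0.232), np.float64(-0.551), np.float64(0.235))]
33 [(132, np.float64(0.237), np.float64(-0.55), np.float64(0.228))]
36 [(132, np.float64(0.239), np.float64(-0.553), np.float64(0.217))]
39 []
```

View pics/g1.png

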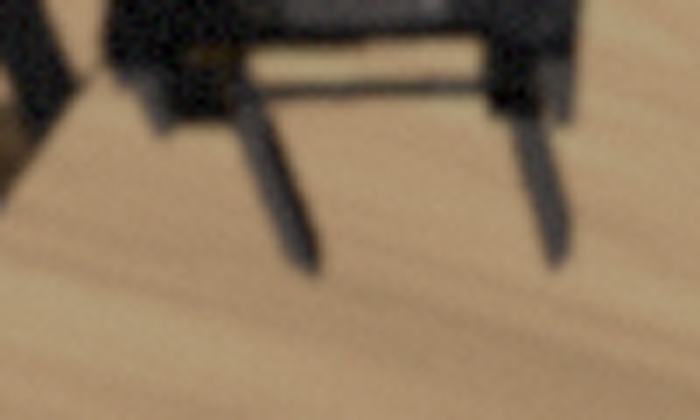

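No force arose, so the fingers passed clear of the bar. In the first picture the fingertips, at (135,38) and (169,38), show about 19 mm higher than the reported TCP height projects. So the tips probably sat above the bar. I'll raise, reopen and go about 20 mm deeper in small steps, watching the force.

>>> drive_tool(
  commands=[
    [[-0.1, 0, 0, 0], [-0.06, 0, 0, 0], [0, 0.03, 0, 0], [0, 0.03, 0, 0], [0, 0, 0, 0], [0.06, 0, 0, 0], [0.06, 0, 0, 0], [0.02, 0, 0, 0], [0, 0, 0, 0], [0, 0, 0, 0]],
  ],
  grip=0.36,
)

```text
time: 7.1
tool_pos: [0.582, -0.0614, 0.0908]
ee_rot: [-1.641, 1.57, 3.034]
wrist_force: [-0.7, 0.1, 1.2]
width: 0.0337
```

>>> drive_tool(
  commands=[
    [[0.02, 0, 0, 0], [0.02, 0, 0, 0], [0, 0, 0, 0]],
  ],
)

```text
time: 7.4
tool_pos: [0.5818, -0.0614, 0.0804]
ee_rot: [-1.665, 1.57, 3.01]
wrist_force: [-0.2, -0.5, 0.1]
width: 0.0339
```

>>> drive_tool(
  commands=[
    [[0.02, 0, 0, 0], [0.02, 0, 0, 0], [0, 0, 0, 0], [0, 0, 0, 0]],
  ],
)

```text
time: 7.8
tool_pos: [0.5821, -0.0614, 0.0709]
ee_rot: [-1.54, 1.57, 3.135]
wrist_force: [-0.1, 0.5, -0.5]
width: 0.0338
```

>>> drive_tool(
  commands=[
    [[0, 0, 0, 0], [0, 0, 0, 0], [0, 0, 0, 0], [0, 0, 0, 0], [0, 0, 0, 0], [0, 0, 0, 0]],
  ],
  grip=0,
)

```text
time: 8.4
tool_pos: [0.5824, -0.0615, 0.0714]
ee_rot: [1.185, 1.57, -0.423]
wrist_force: [-0.3, -0.4, 0.0]
width: 0.0091
```

Gripped, opening 9.1 mm against the 10 mm bar, but probably near the tips. I'll reopen and go 12 mm deeper for a fuller hold.

>>> drive_tool(
  commands=[
    [[0, 0, 0, 0], [0, 0, 0, 0], [0, 0, 0, 0], [0.024, 0, 0, 0], [0.024, 0, 0, 0], [0, 0, 0, 0]],
  ],
  grip=0.36,
)

```text
time: 9.0
tool_pos: [0.5812, -0.0613, 0.0574]
ee_rot: [-1.698, 1.568, 2.977]
wrist_force: [0.3, -0.1, -0.2]
width: 0.0338
```

>>> drive_tool(
  commands=[
    [[0, 0, 0, 0], [0, 0, 0, 0], [0, 0, 0, 0], [0, 0, 0, 0], [0, 0, 0, 0], [0, 0, 0, 0]],
  ],
  grip=0,
)

```text
time: 9.6
tool_pos: [0.5824, -0.0615, 0.0594]
ee_rot: [1.287, 1.57, -0.321]
wrist_force: [-0.0, 0.2, 0.7]
width: 0.0092
```

>>> drive_tool(
  commands=[
    [[0, -0.02, 0, 0], [0, -0.02, 0, 0], [0, -0.02, 0, 0], [0, 0, 0, 0], [0, 0, 0, 0]],
  ],
)

```text
time: 10.1
tool_pos: [0.5676, -0.061, 0.0595]
ee_rot: [1.366, 1.57, -0.241]
wrist_force: [2.9, -0.3, -0.5]
width: 0.009
```

```bash
python3 - <<'E'
from h import *
o=robot.get_obs(); M=Rt(o); print(o['time'],o['tool_pos'],o['width'],o['wrist_force'],loc(o['tool_pos']),M.round(3))
t=np.r_[glob((-.174,-.122)),o['tool_pos'][2]]; print((M.T@(t-o['tool_pos']))/.25)
E
```

```text
10.1 [ 0.5675672  -0.06095409  0.05948712] 0.009024662274758573 [ 2.90902961 -0.33226729 -0.52426213] [-0.09224261 -0.12203737] [[ 0.001  0.999 -0.037]
 [-0.    -0.037 -0.999]
 [-1.     0.001  0.   ]]
[-0.00037667 -0.32702889  0.00056472]
```

>>> drive_tool(
  commands=[
    [[0, -0.02, 0, 0], [0, -0.03, 0, 0], [0, -0.03, 0, 0], [0, -0.03, 0, 0], [0, -0.03, 0, 0], [0, -0.03, 0, 0], [0, -0.03, 0, 0], [0, -0.03, 0, 0], [0, -0.03, 0, 0], [0, -0.03, 0, 0], [0, -0.02, 0, 0], [0, 0, 0, 0], [0, 0, 0, 0], [0, 0, 0, 0]],
  ],
)

```text
time: 11.5
tool_pos: [0.4915, -0.0583, 0.0595]
ee_rot: [1.467, 1.567, -0.141]
wrist_force: [6.1, -0.8, -2.3]
width: 0.0096
```

```bash
python3 - <<'E'
from h import *
o=robot.get_obs(); print(o['time'],o['tool_pos'],o['width'],o['wrist_force'],loc(o['tool_pos']))
for n in('scene','top'):
    s=snap(n,n+'5'); K=s['mtx']; v,u=np.mgrid[0:420,0:560]; z=s['z_map']
    P=(np.stack([(u-K[0,2])/K[0,0]*z,-(v-K[1,2])/K[1,1]*z,-z,np.ones_like(z)],-1)@np.linalg.inv(s['extrinsics']).T)[...,:3]
    L=np.concatenate([(P[...,:2]-O)@np.c_[C,N],P[...,2:]],-1)
    m=(L[...,2]>.113)&(L[...,2]<.127)&(L[...,0]>-.16)&(L[...,0]<-.09)&(abs(L[...,1]+.122)<.056)&(s['pixels'].max(-1)>90)
    print(n,'panel top',m.sum(),np.percentile(L[m],[2,10,50,90,98],axis=0).round(4).tolist() if m.sum() else '')
a=cv2.imread('pics/scene5.png')[150:270,170:330]; b=cv2.imread('pics/top5.png')[120:240,220:380]
cv2.imwrite('pics/c5.png',np.vstack([cv2.resize(x,(400,300),interpolation=cv2.INTER_CUBIC) for x in(a,b)]))
E
```

```text
11.5 [ 0.49154448 -0.05828208  0.0594518 ] 0.00957512402252554 [ 6.06166133 -0.79071636 -2.33143775] [-0.16831226 -0.12201204]
scene panel top 11 [[-0.1174, -0.1612, 0.1189], [-0.1167, -0.1006, 0.1215], [-0.1157, -0.0858, 0.1254], [-0.1152, -0.0715, 0.1266], [-0.1149, -0.0691, 0.1267]]
top panel top 0
```

View pics/c5.png

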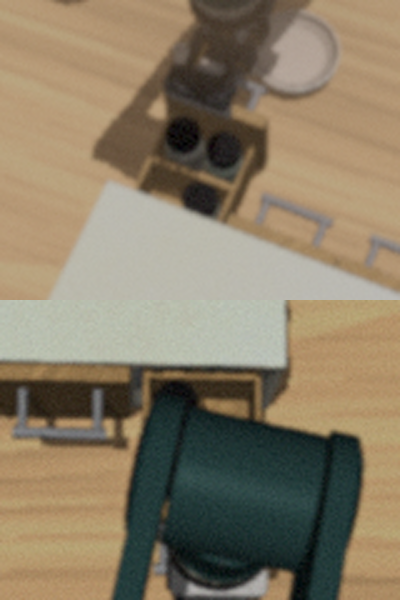

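The drawer is out and held. Its middle row has one free place, which confirms it's the right drawer. Next I measure the opening from the panel's top and the dividers.

```bash
cat >> h.py <<'E'
def rect(s,h,xr,yr,step=.0005):
    xs=np.arange(xr[0],xr[1],step); ys=np.arange(yr[0],yr[1],step); X,Y=np.meshgrid(xs,ys)
    W=np.stack([O[0]+X*C[0]+Y*N[0],O[1]+X*C[1]+Y*N[1],np.full_like(X,h),np.ones_like(X)],-1)@s['extrinsics'].T
    K=s['mtx']; u=K[0,2]-K[0,0]*W[...,0]/W[...,2]; v=K[1,2]+K[1,1]*W[...,1]/W[...,2]
    return cv2.remap(cv2.cvtColor(s['pixels'],cv2.COLOR_RGB2BGR),u.astype(np.float32),v.astype(np.float32),cv2.INTER_CUBIC),xs,ys
E
python3 - <<'E'
from h import *
A=dict(np.load('scene5.npz')); B=dict(np.load('top5.npz'))
out=[]
for s,h in((A,.121),(A,.088),(B,.088),(B,.135)):
    im,xs,ys=rect(s,h,(-.2,.02),(-.19,-.05),.0005)
    im=cv2.resize(im,None,fx=1.6,fy=1,interpolation=cv2.INTER_LINEAR)  
    for k in np.arange(-.2,.02,.02):
        c=int((k+.2)/.0005*1.6); cv2.line(im,(c,0),(c,8),(0,0,255),1)
    c=int((.2)/.0005*1.6); cv2.line(im,(c,0),(c,8),(255,0,0),2)
    out.append(im[:145*2][::1])
im=np.vstack([cv2.resize(o,(704,145)) for o in out]); cv2.imwrite('pics/r5.png',im)
for s,h,nm in((A,.121,'scene.121'),(A,.088,'scene.088'),(B,.088,'top.088'),(B,.135,'top.135')):
    im,xs,ys=rect(s,h,(-.2,.02),(-.19,-.05),.001)
    for y0 in(-.145,-.135,-.115,-.095,-.085,-.075):
        g=im[abs(ys-y0)<.003].mean((0,2)); print(nm,y0,' '.join(f'{int(g[i])}' for i in range(50,220,2)))
E
```

```text
scene.121 -0.145 45 42 43 43 40 35 36 41 40 36 35 35 37 41 47 55 61 63 62 57 55 55 53 51 48 41 29 23 24 24 20 15 13 16 16 15 14 16 11 14 18 11 12 20 32 44 56 61 61 61 60 61 66 73 74 70 63 59 57 56 57 57 57 57 55 57 60 60 62 69 79 90 108 137 161 173 180 182 182 182 181 181 182 181 181
scene.121 -0.135 44 43 42 42 44 41 39 38 39 42 42 39 37 38 43 52 59 64 64 61 57 55 54 52 47 40 32 23 20 19 15 15 14 11 15 19 14 12 16 6 7 12 11 11 21 39 52 60 63 60 58 62 71 82 87 81 71 61 57 56 57 58 56 56 57 59 63 63 68 80 97 115 131 147 164 175 180 182 182 182 182 181 181 181 181
scene.121 -0.115 53 54 55 53 51 50 51 53 52 49 47 47 46 45 48 57 64 64 60 57 56 56 55 56 54 54 57 54 50 50 51 47 47 48 51 57 63 67 72 75 74 70 68 66 62 58 54 52 51 52 53 60 71 80 85 77 64 58 57 57 54 52 49 48 50 52 56 62 70 87 106 124 137 153 167 176 181 181 181 182 182 182 181 181 182
scene.121 -0.095 82 84 83 82 82 85 88 93 102 113 122 125 128 128 120 109 91 71 60 57 54 54 55 52 48 46 39 35 32 30 30 31 33 37 34 29 32 32 29 27 33 34 29 25 28 38 52 63 67 71 80 96 114 118 109 91 67 44 32 31 33 35 32 30 32 31 32 31 28 29 34 47 
[... 5083 characters left out ...]
47 42 45 41 43 46 43 40 39 40 39 38 37 33 30 27 22 20 20 14 14 17 16 11 20 54 93 113 99 64 56 104 158 180 184 185 183 182 184 183 184 183
top.135 -0.085 55 43 42 45 43 51 54 48 42 45 48 48 51 53 49 47 47 46 45 47 50 50 47 52 53 47 49 48 48 49 51 48 52 48 48 51 50 50 48 47 49 50 48 45 45 45 47 44 46 43 40 39 40 38 35 36 33 30 30 28 25 21 19 20 24 29 33 38 62 88 94 73 47 57 107 154 178 182 182 184 182 183 184 184 182
top.135 -0.075 47 49 51 54 48 51 48 50 51 49 51 52 48 50 52 49 50 51 50 49 49 48 50 51 48 51 52 47 51 49 49 46 48 51 47 47 50 49 45 45 44 41 41 40 34 34 34 35 35 37 39 40 51 61 65 71 75 74 75 78 77 77 77 76 76 72 72 71 78 96 105 86 58 60 101 149 176 183 184 182 182 180 181 179 180
```

View pics/r5.png

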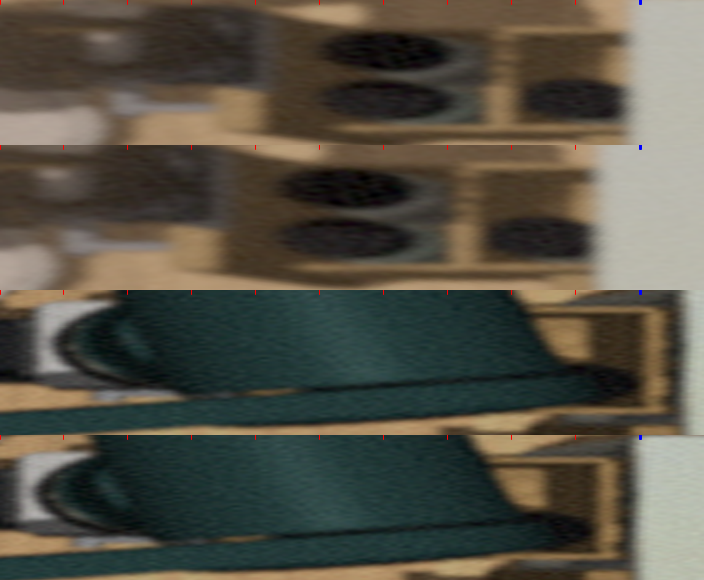

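```bash
python3 - <<'E'
from h import *
for f,bays in(('scene1',(-.122,0,.122)),('scene5',(-.122,0,.122))):
    s=dict(np.load(f+'.npz'))
    for b in bays:
        # grey (low saturation) bar profile
        im,xs,ys=rect(s,.107,(-.2,-.03),(b+.0365,b+.0395),.0005)
        p=im.astype(float).mean(0); sat=p.max(1)-p.min(1); 
        w=np.clip(40-sat,0,None); 
        print(f,b,[(round(xs[i]*1000),int(sat[i])) for i in range(0,len(xs),4) if sat[i]<45])
for f in('top1','top5'):
    s=dict(np.load(f+'.npz'))
    im,xs,ys=rect(s,.135,(-.03,.03),(-.1,.2),.0005)
    for y0 in(-.1,-.075,.0,.05,.1,.15): 
        g=im[abs(ys-y0)<.004].mean((0,2)); i=np.where(g>120)[0]; print(f,'edge',y0,xs[i[0]].round(4) if len(i) else None)
for f in('scene1',):
    s=dict(np.load(f+'.npz'))
    im,xs,ys=rect(s,.135,(-.03,.03),(-.12,.2),.0005)
    for y0 in(-.1,-.075,.0,.05,.1,.15): 
        g=im[abs(ys-y0)<.004].mean((0,2)); i=np.where(g>125)[0]; print(f,'edge',y0,xs[i[0]].round(4))
E
```

```text
scene1 -0.122 [(-200, 27), (-198, 27), (-196, 27), (-194, 26), (-192, 27), (-190, 26), (-188, 25), (-186, 25), (-184, 26), (-182, 26), (-180, 27), (-178, 30), (-176, 30), (-174, 32), (-172, 36), (-170, 39), (-168, 43), (-80, 38), (-78, 24), (-76, 16), (-74, 14), (-72, 19), (-70, 26), (-68, 34), (-66, 38), (-64, 39), (-62, 40), (-60, 42), (-58, 43), (-56, 43), (-54, 42), (-52, 42), (-50, 44)]
scene1 0 [(-56, 36), (-54, 23), (-52, 16), (-50, 17), (-48, 22), (-46, 32), (-44, 42), (-40, 43), (-38, 43), (-36, 43), (-34, 44)]
scene1 0.122 [(-56, 36), (-54, 25), (-52, 20), (-50, 22), (-48, 29), (-46, 39)]
scene5 -0.122 [(-200, 25), (-198, 26), (-196, 25), (-194, 25), (-192, 25), (-190, 23), (-188, 23), (-186, 24), (-184, 25), (-182, 25), (-180, 25), (-178, 25), (-176, 27), (-174, 27), (-172, 21), (-170, 17), (-168, 12), (-166, 10), (-164, 14), (-162, 23), (-160, 29), (-158, 37), (-156, 40), (-154, 40), (-152, 41), (-150, 40), (-148, 40), (-146, 40), (-144, 41), (-142, 43), (-120, 38), (-118, 33), (-116, 34), (-114, 34), (-112, 32), (-110, 32), (-108, 33), (-106, 31), (-104, 28), (-102, 25),
[... 226 characters left out ...]
-56, 16), (-54, 32), (-42, 39), (-40, 29), (-38, 21), (-36, 14), (-34, 12), (-32, 7)]
scene5 0 [(-56, 36), (-54, 24), (-52, 17), (-50, 18), (-48, 23), (-46, 34), (-44, 43), (-42, 43), (-40, 44), (-38, 43), (-36, 43)]
scene5 0.122 [(-56, 36), (-54, 24), (-52, 19), (-50, 23), (-48, 30), (-46, 39)]
top1 edge -0.1 -0.0005
top1 edge -0.075 -0.0005
top1 edge 0.0 -0.0005
top1 edge 0.05 0.0
top1 edge 0.1 -0.001
top1 edge 0.15 0.0
top5 edge -0.1 -0.0015
top5 edge -0.075 -0.001
top5 edge 0.0 -0.0015
top5 edge 0.05 -0.0005
top5 edge 0.1 -0.0015
top5 edge 0.15 -0.0005
scene1 edge -0.1 -0.03
scene1 edge -0.075 0.001
scene1 edge 0.0 -0.03
scene1 edge 0.05 -0.03
scene1 edge 0.1 -0.03
scene1 edge 0.15 -0.03
```

Three measures agree on an opening of about 0.115 m: the bar's shift against the shut bars, the robot's travel, and the second divider lying about 6 mm behind the edge. Pulling 6 mm more.

>>> drive_tool(
  commands=[
    [[0, -0.012, 0, 0], [0, -0.012, 0, 0], [0, 0, 0, 0], [0, 0, 0, 0], [0, 0, 0, 0], [0, 0, 0, 0], [0, 0, 0, 0]],
  ],
)

```text
time: 12.3
tool_pos: [0.4863, -0.0581, 0.0595]
ee_rot: [1.484, 1.565, -0.124]
wrist_force: [8.0, -1.3, -5.0]
width: 0.0092
```

```bash
python3 - <<'E'
from h import *
o=robot.get_obs(); print(o['time'],o['tool_pos'],o['width'],o['wrist_force'],loc(o['tool_pos']))
A=snap('scene','scene6');B=snap('top','top6')
im,xs,ys=rect(A,.107,(-.2,-.14),(-.0855,-.0825),.0005); p=im.astype(float).mean(0); sat=p.max(1)-p.min(1); print('bar',[(round(xs[i]*1000),int(sat[i])) for i in range(0,len(xs),4)])
im,xs,ys=rect(B,.088,(-.03,.03),(-.16,-.07),.001)
for y0 in(-.145,-.135,-.115,-.095): g=im[abs(ys-y0)<.003].mean((0,2)); print([(round(xs[i]*1000),int(g[i])) for i in range(12,52,2)])
im,xs,ys=rect(B,.135,(-.03,.03),(-.16,-.07),.0005); g=im.mean((0,2)); print('edge',xs[np.where(g>120)[0][0]])
cv2.imwrite('pics/c6.png',np.hstack([cv2.resize(x,(400,300)) for x in(cv2.imread('pics/scene6.png'),cv2.imread('pics/top6.png'))]))
E
```

```text
12.3 [ 0.48630936 -0.05812344  0.05945642] 0.009244356617007324 [ 8.01224108 -1.31050023 -5.04797232] [-0.17354973 -0.12203564]
bar [(-200, 26), (-198, 26), (-196, 26), (-194, 25), (-192, 24), (-190, 24), (-188, 24), (-186, 24), (-184, 24), (-182, 24), (-180, 22), (-178, 20), (-176, 17), (-174, 12), (-172, 9), (-170, 11), (-168, 15), (-166, 21), (-164, 30), (-162, 38), (-160, 39), (-158, 41), (-156, 40), (-154, 39), (-152, 42), (-150, 41), (-148, 41), (-146, 46), (-144, 52), (-142, 59)]
[(-18, 45), (-16, 42), (-14, 42), (-12, 44), (-10, 43), (-8, 40), (-6, 44), (-4, 68), (-2, 102), (0, 111), (2, 96), (4, 67), (6, 49), (8, 50), (10, 61), (12, 83), (14, 124), (16, 162), (18, 180), (20, 185)]
[(-18, 45), (-16, 40), (-14, 45), (-12, 43), (-10, 41), (-8, 40), (-6, 48), (-4, 74), (-2, 106), (0, 115), (2, 102), (4, 75), (6, 51), (8, 42), (10, 47), (12, 68), (14, 109), (16, 160), (18, 183), (20, 184)]
[(-18, 19), (-16, 22), (-14, 32), (-12, 36), (-10, 36), (-8, 36), (-6, 45), (-4, 70), (-2, 101), (0, 114), (2, 99), (4, 72), (6, 50), (8, 39), (10, 40), (12, 69), (14, 122), (16, 167), (18, 182), (20, 185)]
[(-18, 15), (-16, 15), (-14, 16), (-12, 11), (-10, 18), (-8, 19), (-6, 36), (-4, 70), (-2, 102), (0, 115), (2, 103), (4, 71), (6, 48), (8, 49), (10, 59), (12, 86), (14, 135), (16, 172), (18, 181), (20, 182)]
edge -0.0009999999999999731
```

View pics/c6.png

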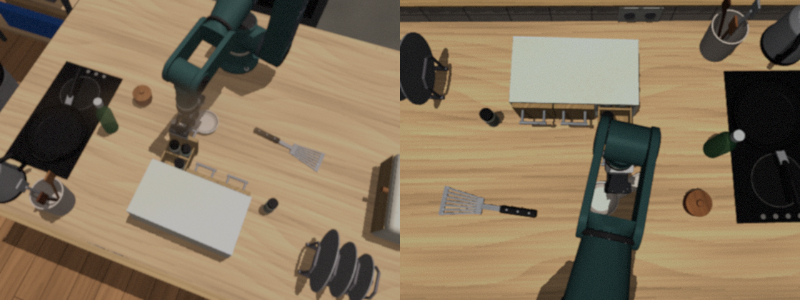

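The divider's centre now lies at 0 mm and the cabinet edge at about -1 to 0 mm. The bar's shift gives 0.1205 m. I'll hold for half a second to check it's steady.

>>> drive_tool(
  commands=[
    [[0, 0, 0, 0], [0, 0, 0, 0], [0, 0, 0, 0], [0, 0, 0, 0], [0, 0, 0, 0], [0, 0, 0, 0], [0, 0, 0, 0], [0, 0, 0, 0]],
  ],
)

```text
time: 13.2
tool_pos: [0.4863, -0.0581, 0.0595]
ee_rot: [1.486, 1.565, -0.122]
wrist_force: [7.5, 0.1, -4.1]
width: 0.0089
```

```bash
python3 - <<'E'
from h import *
A=snap('scene','scene7');B=snap('top','top7')
o=robot.get_obs(); print(o['time'],o['tool_pos'],o['width'],o['wrist_force'],o['qvel'].round(3))
im,xs,ys=rect(A,.107,(-.2,-.14),(-.0855,-.0825),.0005); p=im.astype(float).mean(0); sat=p.max(1)-p.min(1); print('bar',xs[sat[:80].argmin()])
im,xs,ys=rect(B,.088,(-.03,.03),(-.16,-.07),.001)
g=im[abs(ys+.115)<.025].mean((0,2)); print([(round(xs[i]*1000),int(g[i])) for i in range(22,40)])
a=dict(np.load('scene1.npz'))['pixels'].astype(int); d=(abs(a-A['pixels'].astype(int)).max(-1)>60).astype(np.uint8); cv2.imwrite('pics/diff.png',d*255)
E
```

```text
13.3 [ 0.48629483 -0.05814661  0.05945551] 0.00893381319540181 [ 7.66201353 -0.96284456 -4.23143289] [-0.    -0.001 -0.     0.001  0.001 -0.001]
bar -0.16999999999999998
[(-8, 31), (-7, 36), (-6, 44), (-5, 57), (-4, 74), (-3, 89), (-2, 104), (-1, 112), (0, 115), (1, 112), (2, 101), (3, 88), (4, 73), (5, 57), (6, 48), (7, 41), (8, 42), (9, 44)]
```

View pics/diff.png

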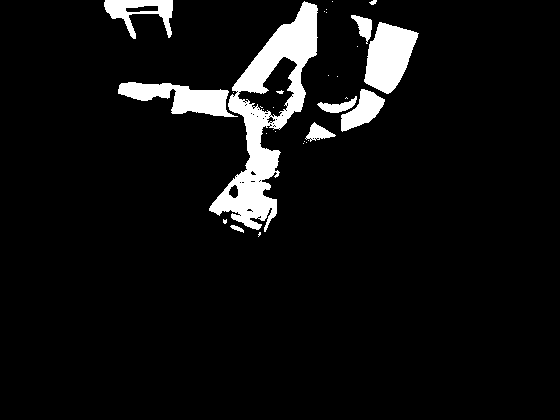

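The hold is steady: the divider hasn't shifted, and the difference image shows only the arm, its shadow and the drawer. Handing in.

```bash
python3 -c "
from bench import robot
print(robot.close_job())"
```

```text
the job is handed in; nothing more can be done
None
```

I pulled out the ajar drawer, the right-hand one seen from the robot, until its second divider stood level with the cabinet's front edge. I handed the job in at about 13 s of the 32 s, with the gripper still holding the handle bar. The middle row has one empty place for the bottle.

**Last checks:**
- **Divider:** in the top view its centre is at 0 mm, with the cabinet edge measured at -1 to 0 mm.
- **Opening:** about 0.1205 m by the bar's shift against the shut bars, where 0.121 was wanted. The robot's travel agrees.
- **Hold:** over the last second the pull was steady at about 7.7 N, the grip opening stayed at about 9 mm, and the arm did not move.
- **Rest of the scene:** comparing the first and last pictures, only the arm, its shadow and the drawer changed. The other two drawers stayed shut.

**What went wrong or disagreed:**
- **Missed grasp:** the first attempt missed the bar. The fingertips seem to sit about 19 mm higher than the reported tool position. I went about 27 mm deeper and it held.
- **Bar reading:** one rough final reading of the bar was about 2 mm off the previous one. The divider and the arm had not moved, so I took it as measuring noise.
- **Downward force:** about 4 to 5 N at the wrist that I did not explain. It was steady and far below the limits.

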